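# Hot-air nozzles back into the graded stand

## Robot

A 6-joint arm with a two-finger parallel gripper is mounted at the origin on a cart in front of the work surface, level with it; the furniture and walls round the work are solid. World frame = base frame: x ahead of the robot, y to its left, z up, the work surface at z = 0. Lengths are in m, angles in degrees, forces in N, time in s.
With the tool pointing down it reaches from about 0.375 to 0.825 m from the base axis. Payload 5.5 kg.
Tool frame: the origin (TCP) lies midway between the tips of the shut fingers; the grasp point (between the pads) lies 19 mm behind it; z points along the fingers, y is the line along which they close (so a half turn about z gives the same grasp; the last joint's range is limited). The gripper opens to 85 mm and grips with 20 to 120 N. Pads are 22 mm wide; open, the fingers measure 114 mm over their backs; the gripper's body (76 mm by 85 mm) begins 54 mm behind the grasp point. The pads swing forward as they close: fully open they stand 13 mm farther back than shut.
Start: joints at [75.401, 17.962, -2.699, 69.339, 0, 90], TCP at [0.151, 0.581, 0.231] pointing down, gripper open.
Joint ranges: [-152.73, 152.73], [-39.44, 99.34], [-58.76, 71.6], [-118.89, 123.64], [-81.53, 83.1], [-180, 180]. Speed limits (degrees/s): [136.94, 136.94, 172.46, 180, 180, 180].

## Interface

Orientations are given as [roll, pitch, yaw] about the fixed x, y, z axes, in that order (R = Rz(yaw) Ry(pitch) Rx(roll)).
In Python, from bench import read_state, optics, order gives the robot as it stands.
- The arm moves only by the tool arm_command, never from a script. Its argument "rows" is a list of rows, each a list of 2 entries, a list of its own where there are three numbers: the shift along the tool's x, y, z in cm, then the turn about the tool's z in rad. In form: [[[tx, ty, tz], yaw], ...]. A call has 1 to 8 rows; each row is the pose to reach, as a shift and turn from the pose commanded when the call began, along the tool's axes at that moment; what a row does not reach only later rows make up. A row lasts 1/10 s, in which the tool goes at most 50 mm and 8.59 degrees, less where a joint would pass 70% of its speed; a pose out of reach is approached as far as the arm can. A call with a gripper value outside its range is refused whole. "grip" is the finger opening in cm, from 0 to 8.54, set as the call begins (left out, the last holds). The fingers move at their own pace and stop on an object; "force" is the grip in N (left out, the last holds). Time passes only in rows, so rows that repeat a pose let the fingers close. It gives the time, the measured TCP pose, the force, the opening and the grip force at its end, in the units of the state.
- read_state(): the state, without advancing time (a new reading comes with each control period).
- optics.get_image(name): name is "side" or "top" or "wrist"; returns a dict with "color" (420x560x3 uint8, red, green, blue), "intrinsics" (3x3 intrinsics, pixels), "T" (4x4, takes a point from camera to world coordinates); the wrist camera has in their place "hand_eye" (4x4, takes a point from camera to tool coordinates, whose origin is the TCP and whose axes are the flange's). Camera axes: x right, y down, z forward; pixel columns grow to the right and rows downward; lengths in m; the calibration is good to about 2 mm. A picture is of the moment at which its call begins: read the wrist's pose just before it. There is no depth.
- order.job_done(): hands the job in; it is judged then, once.
The state is a dict: "clock": time; "joint_pos": joint angles; "qvel": joint speeds; "tau": joint torques, N m; "eef_pos": TCP position; "eef_rot": TCP orientation; "contact_force": force on the tool from outside, world axes, zero at the start; "torque": the same for the moment, N m; "width": finger opening in m; "grip_force": force on a finger pad.
Only numpy, scipy, OpenCV 4.12 (cv2) and the standard library are available. Lean on these libraries where they do the work, as an engineer would, in place of code of your own. Each camera call takes 0.05 s, during which the arm holds its last target. There are 200 camera calls.

## Task

Put the two hot-air nozzles from the grey rest back into the blue nozzle stand, each in the hole of the graded row that its outlet tube fits (the next size up is too sloppy), fully home so that the shoulder sits flat on the metal strip. The strip may be clamped a little to the left or right of the middle of its stand, so feel for the hole gently without leaning on the nozzle, and leave the flux tin and the solder spool where they are.

Things in the scene. Friction and masses are not known exactly. Their poses are not given: they have to be found in the camera images.
- stand: blue nozzle stand, 66 x 206 mm, fixed. Origin: centre of its underside, on the table; z up; the row of holes runs along y. On it an aluminium strip 46 x 180 x 14 mm, top 44 mm above the origin. It is open underneath, so a nozzle hangs by its shoulder: fully home its tube end is 18 mm above the origin.
- row_middle (a point): point on the stand (axes as the stand's), x = 0, y = 0, 44 mm up, level with the strip's top. With the strip in the middle, five round through holes lie from here at y = +64, +32, 0, -32, -64 mm for tubes of 9, 12, 15, 18, 21 mm. Each is bored 1 mm wider than its tube, mouth chamfered 1.5 mm. The last holds a dark-collared nozzle standing 26 mm above the strip.
- row_end (a point): point on the stand 95 mm from row_middle along its +y, at the small-hole end. The strip with its holes is clamped up to 11 mm either way along y from the middle: all holes shift alike, and this shift is in no reported pose. It stays put during the work (slides only over 100 N). Contact force of a nozzle on stand or strip: at most 60 N (summed: up to 4 x the push if wedged; feel with 3-5 N).
- rest: grey cooling rest, 52 x 124 mm, 15 mm tall, fixed on the 3 mm thick blue mat. Origin: centre of the underside; z up. Two wells of 22 mm diameter at y = +33 and -33 mm in its frame, floor 3 mm above the underside, one nozzle standing loosely in each (which one is where varies)
- nozzle_narrow: hot-air nozzle, 52 mm tall, standing outlet down. From the bottom: round steel outlet tube of 12 mm diameter, 26 mm long, its end edge chamfered 1.5 mm; flat steel shoulder, 30 mm diameter, 3 mm thick; brass-coloured collar, 24 mm diameter, from 29 to 52 mm above the tube's end: grip here, firmly. About 60 g. Origin: centre of the tube's lower end; z points up along the tube.
- nozzle_wide: hot-air nozzle, 52 mm tall, standing outlet down. From the bottom: round steel outlet tube of 15 mm diameter, 26 mm long, its end edge chamfered 1.5 mm; flat steel shoulder, 30 mm diameter, 3 mm thick; steel-coloured collar, 24 mm diameter, from 29 to 52 mm above the tube's end: grip here, firmly. About 60 g. Origin: centre of the tube's lower end; z points up along the tube.
- flux_tin: bystander: round yellowish tin, 44 mm diameter, 22 mm tall, loose. Origin: centre of the underside
- solder_spool: bystander: spool of solder, 50 mm diameter, 37 mm tall, standing loose. Origin: centre of the underside
Mind the look-alikes: they are no part of the job. What is shaped like the nozzle_narrow but orange or turquoise is not meant.

How it is judged:
By the outcome, as a careful person would: the job done as asked, in the order asked, and still so for the second after the job is handed in, with the robot touching nothing.
It also fails if it takes over 72 s, if anything falls off the work surface, if the arm or the gripper's body presses on something with over 40 N, if the wrist force passes 120 N, or if a joint passes its speed limit or range.

## Working session

There is one attempt and no reset: what is moved stays moved. The work goes in short steps, Python scripts to look and compute and a tool call to move; the robot and the scene stay as the last step left them, time stands still between calls to the robot, and variables do not carry over. Pictures are saved under pics/ and viewed, at most 10 in all, crops included, and the job is handed in when it is done.

Besides the shell and the picture viewer there is one more tool, called after "Call:" by a JSON object that holds its "fn" and its "kwargs", one argument or row to a line. arm_command: Moves the arm, as the interface text tells. Its arguments: {"type":"object","properties":{"rows":{"type":"array","items":{"type":"array"}},"grip":{"type":"number"},"force":{"type":"number"}},"required":["rows"]}

```bash
ls; mkdir -p pics
python3 - <<'E'
from bench import read_state, optics
import cv2,numpy as np
np.set_printoptions(precision=4,suppress=True)
s=read_state(); print(s)
ims=[]
for n in("top","side"):
    d=optics.get_image(n); print(n,d["intrinsics"],d["T"]); cv2.imwrite(f"pics/{n}0.png",d["color"][:,:,::-1])
    np.savez(f"{n}.npz",**d)
E
```

```text
pics
{'clock': 0.0, 'joint_pos': array([75.4014, 18.0027, -2.7544, 69.3395,  0.0005, 89.9987]), 'qvel': array([ 0.0716, -0.0194,  0.0004, -0.0132,  0.0289,  0.0151]), 'tau': array([ -0.0017, -53.959 ,  33.975 ,   0.0193,  -0.0002,  -0.    ]), 'eef_pos': array([0.1511, 0.5801, 0.2304]), 'eef_rot': array([-179.9034,   -0.0005,  165.4027]), 'contact_force': array([ 0.0551,  0.2432, -0.1131]), 'torque': array([-0.0035,  0.0486,  0.0015]), 'grip_force': 0.0, 'width': 0.08537552125661081}
top [[490.5571   0.     286.7317]
 [  0.     490.5571 209.1633]
 [  0.       0.       1.    ]] [[-0.1237 -0.9639  0.2357  0.2974]
 [-0.9923  0.1203 -0.0288  0.144 ]
 [-0.0006 -0.2374 -0.9714  1.0598]
 [ 0.      0.      0.      1.    ]]
side [[436.3035   0.     287.128 ]
 [  0.     436.3035 206.8651]
 [  0.       0.       1.    ]] [[ 0.8459 -0.3572  0.3961  0.1573]
 [-0.5332 -0.5858  0.6104 -0.4257]
 [ 0.014  -0.7275 -0.6859  0.6669]
 [ 0.      0.      0.      1.    ]]
```

View pics/top0.png

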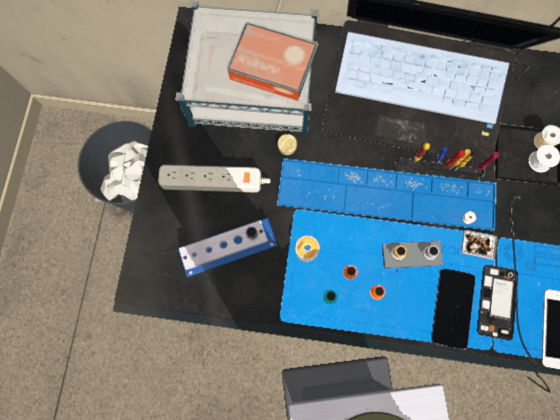

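View pics/side0.png

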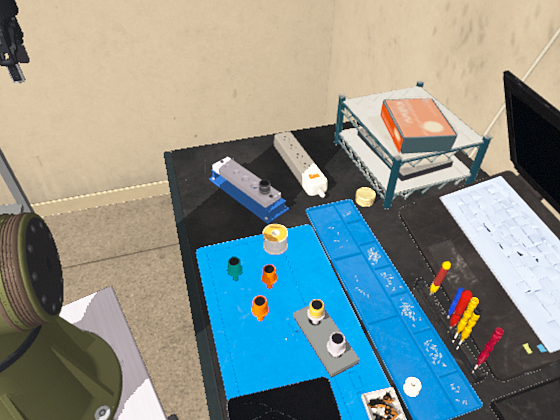

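Top view: the blue stand is at about (228,248), with its dark nozzle at (252,233) and the small holes to the left. The grey rest is at (412,254), with the brass nozzle at (400,252) and the steel nozzle at (431,251). The tin is at (288,143) and the spool at (307,247). I'll measure these next.

```bash
cat > h.py <<'E'
import numpy as np,cv2
def ray(K,T,uv,z):
    uv=np.atleast_2d(np.asarray(uv,float)); d=np.c_[uv,np.ones(len(uv))]@np.linalg.inv(K).T@T[:3,:3].T
    return T[:3,3]+d*((z-T[2,3])/d[:,2])[:,None]
def proj(K,T,P):
    p=(np.atleast_2d(P)-T[:3,3])@T[:3,:3]; q=p@K.T; return q[:,:2]/q[:,2:]
E
python3 - <<'E'
from h import *
np.set_printoptions(precision=4,suppress=True)
d=np.load("top.npz");c=d["color"];K,T=d["intrinsics"],d["T"]
bgr=c[:,:,::-1].copy(); hsv=cv2.cvtColor(bgr,cv2.COLOR_BGR2HSV)
a=cv2.resize(bgr[215:280,170:285],None,fx=5,fy=5,interpolation=cv2.INTER_CUBIC)
b=cv2.resize(bgr[235:275,375:450],None,fx=5,fy=5,interpolation=cv2.INTER_CUBIC)
o=np.zeros((a.shape[0]+b.shape[0],575,3),np.uint8);o[:a.shape[0]]=a;o[a.shape[0]:,:b.shape[1]]=b
cv2.imwrite("pics/crop0.png",o)
# strip: low-saturation within stand window
H,S,V=[hsv[...,i] for i in range(3)]
def comps(m,off,z,lab,mn=4):
    n,l,st,ce=cv2.connectedComponentsWithStats(m.astype(np.uint8))
    for i in range(1,n):
        if st[i,4]>=mn: print(lab,ce[i]+off,st[i],ray(K,T,ce[i]+off,z)[0])
w=(slice(215,280),slice(170,285)); print("V",)
blue=(S[w]>120)&(V[w]>60)&(H[w]>95)&(H[w]<125)
comps(blue,(170,215),0.03,"blue",30)
al=(S[w]<110)&(V[w]>110)
comps(al,(170,215),0.044,"al",30)
E
```

```text
V
blue [239.1451 251.5006] [ 14   3  93  59 779] [0.4682 0.2249 0.03  ]
blue [237.8611 239.3889] [65 22  7  6 36] [0.4944 0.225  0.03  ]
al [220.8409 245.6437] [   8    5   90   50 1861] [0.4829 0.2606 0.044 ]
```

View pics/crop0.png

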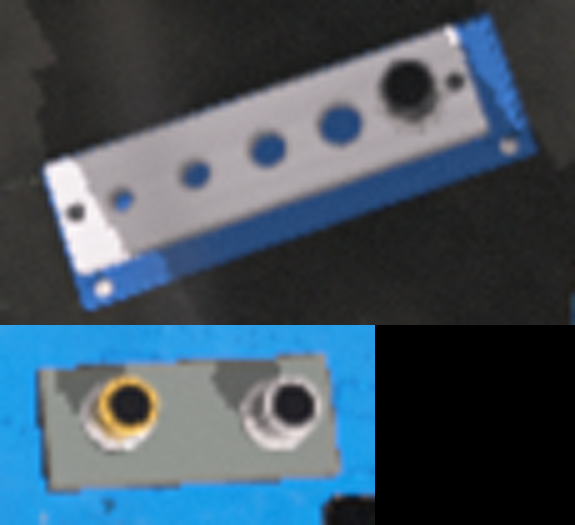

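Crop (5x): the holes sit at (121,199), (195,174), (267,149) and (340,124). The collar bores are at (130,405) for brass and (293,404) for steel. I'll turn those into world positions.

Run:
```python
from h import *
np.set_printoptions(precision=4,suppress=True)
d=np.load("top.npz");c=d["color"];K,T=d["intrinsics"],d["T"]
cr=lambda p,o:np.array(o)+(np.array(p)+.5)/5-.5
h=ray(K,T,cr([(121,199),(195,174),(267,149),(340,124)],(170,215)),.044);print(h,np.linalg.norm(np.diff(h,axis=0),axis=1))
v=h[0]-h[3];print("stand yaw(+y dir)",np.degrees(np.arctan2(v[1],v[0]))-90)
# refine holes by bluish centroid
hsv=cv2.cvtColor(c,cv2.COLOR_RGB2HSV)
up=[]
for q in proj(K,T,h):
    u,vv=np.round(q).astype(int); w=hsv[vv-5:vv+6,u-5:u+6,1].astype(float); w=np.clip(w-70,0,None)
    yy,xx=np.mgrid[vv-5:vv+6,u-5:u+6]; up.append([(w*xx).sum()/w.sum(),(w*yy).sum()/w.sum()])
h2=ray(K,T,up,.044);print(h2,np.linalg.norm(np.diff(h2,axis=0),axis=1))
n=ray(K,T,cr([(130,80),(293,79)],(375,235)),.058);print("nozzles",n,np.linalg.norm(n[0]-n[1]))
r=ray(K,T,cr([(38,45),(325,30),(340,148),(50,165)],(375,235)),.018);print("rest",r,r.mean(0))
# stand blue base corners, base top ~?; side view check of nozzles
d=np.load("side.npz");print("side proj",proj(d["intrinsics"],d["T"],np.r_[n,h]))
```

```text
[[0.4715 0.3182 0.044 ]
 [0.4782 0.2867 0.044 ]
 [0.485  0.2558 0.044 ]
 [0.4918 0.2244 0.044 ]] [0.0322 0.0316 0.0321]
stand yaw(+y dir) 12.190036272548383
[[0.4704 0.3175 0.044 ]
 [0.4777 0.286  0.044 ]
 [0.4844 0.255  0.044 ]
 [0.4912 0.2241 0.044 ]] [0.0324 0.0317 0.0317]
nozzles [[ 0.4242 -0.1075  0.058 ]
 [ 0.4163 -0.1742  0.058 ]] 0.0671590415663747
rest [[ 0.4492 -0.081   0.018 ]
 [ 0.4403 -0.2047  0.018 ]
 [ 0.3895 -0.201   0.018 ]
 [ 0.3976 -0.0773  0.018 ]] [ 0.4191 -0.141   0.018 ]
side proj [[316.0656 304.9039]
 [336.6458 338.4042]
 [226.5731 165.7463]
 [235.4594 172.151 ]
 [244.5591 178.588 ]
 [254.084  185.3886]]
```

Call:
{"fn": "arm_command", "kwargs": {
  "rows": [
    [[-39.8,-34.1,0],1.435],
    [[-39.8,-34.1,0],1.435],
    [[-39.8,-34.1,0],1.435],
    [[-39.8,-34.1,0],1.435],
    [[-39.8,-34.1,0],1.435],
    [[-39.8,-34.1,0],1.435],
    [[-39.8,-34.1,0],1.435],
    [[-39.8,-34.1,0],1.435]
  ]
}}

```text
clock: 0.9
eef_pos: [0.3801, 0.2503, 0.2312]
eef_rot: [180.0, 0.0, 96.3]
contact_force: [0.0, -0.1, 0.2]
width: 0.0852
grip_force: 0.0
```

```bash
cat >> h.py <<'E'
from scipy.spatial.transform import Rotation as Ro
def Rt(s): return Ro.from_euler("xyz",s["eef_rot"],degrees=True).as_matrix()
def go(x,y,z,yaw):
    from bench import read_state
    s=read_state(); R=Rt(s); d=(np.array([x,y,z])-s["eef_pos"])@R*100
    a=np.arctan2(R[1,0],R[0,0]); t=np.radians(yaw)
    print("now",s["clock"],s["eef_pos"].round(4),s["eef_rot"].round(2),"F",s["contact_force"].round(1),"w",round(s["width"],4)," -> cm",d.round(2),"turn",round(-((t-a+np.pi)%(2*np.pi)-np.pi),3))
def wrist(name):
    from bench import read_state,optics
    s=read_state(); d=optics.get_image("wrist"); T=np.eye(4); T[:3,:3]=Rt(s);T[:3,3]=s["eef_pos"]
    cv2.imwrite(f"pics/{name}.png",d["color"][:,:,::-1]); T=T@d["hand_eye"]
    np.savez(name+".npz",color=d["color"],K=d["intrinsics"],T=T); return d["color"],d["intrinsics"],T
E
python3 -c "
from h import *
go(.42,-.141,.23,83.2)"
```

```text
now 0.9 [0.3801 0.2503 0.2312] [180.     0.    96.31] F [ 0.  -0.1  0.2] w 0.0852  -> cm [-39.33  -0.34   0.12] turn 0.229
```

Call:
{"fn": "arm_command", "kwargs": {
  "rows": [
    [[-39.3,-0.3,0],0.229],
    [[-39.3,-0.3,0],0.229],
    [[-39.3,-0.3,0],0.229],
    [[-39.3,-0.3,0],0.229],
    [[-39.3,-0.3,0],0.229],
    [[-39.3,-0.3,0],0.229],
    [[-39.3,-0.3,0],0.229],
    [[-39.3,-0.3,0],0.229]
  ]
}}

```text
clock: 1.7
eef_pos: [0.4217, -0.141, 0.2312]
eef_rot: [180.0, 0.0, 83.5]
contact_force: [1.3, 0.2, 0.9]
width: 0.0851
grip_force: 0.0
```

Call:
{"fn": "arm_command", "kwargs": {
  "rows": [
    [[0,0,0],0],
    [[0,0,0],0],
    [[0,0,0],0]
  ]
}}

```text
clock: 2.0
eef_pos: [0.4217, -0.1378, 0.231]
eef_rot: [-180.0, -0.0, 83.6]
contact_force: [0.0, 0.7, 0.1]
width: 0.0851
grip_force: 0.0
```

```bash
python3 -c "
from h import *
go(.42,-.141,.23,83.2)
c,K,T=wrist('w1')
print(T.round(3),proj(K,T,[[.4242,-.1075,.058],[.4163,-.1742,.058]]))"
```

```text
now 2.0 [ 0.4217 -0.1378  0.231 ] [-1.7995e+02 -3.0000e-02  8.3560e+01] F [0.  0.7 0.1] w 0.0851  -> cm [-0.34 -0.13  0.1 ] turn 0.006
[[ 0.994 -0.107 -0.037  0.431]
 [-0.113 -0.941 -0.319 -0.055]
 [-0.001  0.321 -0.947  0.375]
 [ 0.     0.     0.     1.   ]] [[283.29904019 162.72197956]
 [283.0420153  220.41235237]]
```

View pics/w1.png

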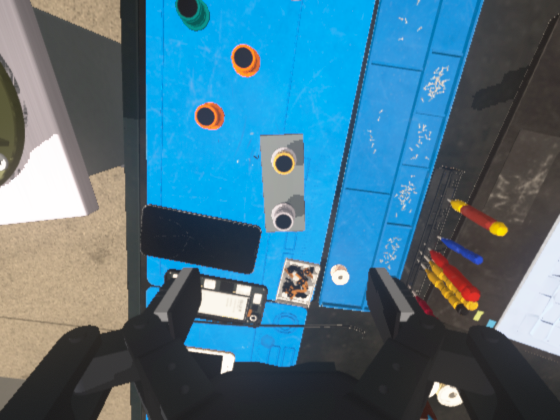

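The wrist view shows the brass bore at (284,162) and the steel bore at (283,221). Both are within 1 px of the predictions from the top view.

```bash
python3 -c "
from h import *
d=np.load('w1.npz');c,K,T=d['color'],d['K'],d['T']
g=cv2.cvtColor(c,cv2.COLOR_RGB2GRAY)
for p in((284,162),(283,221)):
    w=(g[p[1]-12:p[1]+13,p[0]-12:p[0]+13]<60).astype(np.uint8)
    n,l,st,ce=cv2.connectedComponentsWithStats(w); i=1+st[1:,4].argmax(); q=ce[i]+np.array(p)-12; print(st[i],q,ray(K,T,q,.058))
go(.4242,-.1075,.09,83.2)
go(.4242,-.1075,.037,83.2)"
```

```text
[14  8  5  7 14] [287.42857143 160.71428571] [[ 0.42890639 -0.10583608  0.058     ]]
[  6   7  13  12 123] [283.         221.24390244] [[ 0.41613394 -0.17522279  0.058     ]]
now 2.05 [ 0.4218 -0.1374  0.2311] [-1.7996e+02 -2.0000e-02  8.3610e+01] F [-0.1 -0.   0.7] w 0.0851  -> cm [ 3.   -0.08 14.11] turn 0.007
now 2.05 [ 0.4218 -0.1374  0.2311] [-1.7996e+02 -2.0000e-02  8.3610e+01] F [-0.1 -0.   0.7] w 0.0851  -> cm [ 2.99 -0.08 19.41] turn 0.007
```

Call:
{"fn": "arm_command", "kwargs": {
  "rows": [
    [[3.0,-0.1,5],0],
    [[3.0,-0.1,10],0],
    [[3.0,-0.1,14],0],
    [[3.0,-0.1,14],0],
    [[3.0,-0.1,16],0],
    [[3.0,-0.1,18],0],
    [[3.0,-0.1,19.4],0],
    [[3.0,-0.1,19.4],0]
  ],
  "grip": 5.5,
  "force": 80
}}

```text
clock: 2.85
eef_pos: [0.4245, -0.1078, 0.0378]
eef_rot: [-180.0, -0.0, 83.6]
contact_force: [-0.8, -0.2, -0.2]
width: 0.0552
grip_force: 0.0
```

```bash
python3 -c "
from h import *
go(.4242,-.108,.037,83.2)"
```

```text
now 2.85 [ 0.4245 -0.1078  0.0378] [-1.7995e+02 -1.0000e-02  8.3610e+01] F [-0.8 -0.2 -0.2] w 0.0552  -> cm [-0.02 -0.03  0.08] turn 0.007
```

Call:
{"fn": "arm_command", "kwargs": {
  "rows": [
    [[0,0,0],0],
    [[0,0,0],0],
    [[0,0,0],0],
    [[0,0,0],0],
    [[0,0,0],0],
    [[0,0,0],0],
    [[0,0,0],0],
    [[0,0,0],0]
  ],
  "grip": 0
}}

```text
clock: 3.65
eef_pos: [0.4259, -0.1088, 0.0392]
eef_rot: [179.8, 0.0, 83.5]
contact_force: [-0.9, 1.8, 8.7]
width: 0.021
grip_force: 77.9
```

Call:
{"fn": "arm_command", "kwargs": {
  "rows": [
    [[0,0,0],0],
    [[0,0,-2],0],
    [[0,0,-4],0],
    [[0,0,-8],0],
    [[0,0,-10],0],
    [[0,0,-10],0],
    [[0,0,-10],0]
  ]
}}

```text
clock: 4.35
eef_pos: [0.425, -0.1087, 0.138]
eef_rot: [179.9, 0.0, 83.5]
contact_force: [-0.1, 0.3, -1.4]
width: 0.0209
grip_force: 78.5
```

Run:
```python
from h import *
from bench import optics
go(.46,.2,.16,102.2)
for n in("top","side"):
    d=optics.get_image(n); np.savez(f"{n}1.npz",**d)
    if n=="top": a=d["color"][215:285,370:460]
    else: b=d["color"][210:350,240:400]
o=np.zeros((560,800,3),np.uint8); a=cv2.resize(a,None,fx=4,fy=4); b=cv2.resize(b,None,fx=2.5,fy=2.5)
o[:a.shape[0],:360]=a;o[:b.shape[0],380:780]=b[:,:400]
cv2.imwrite("pics/g1.png",o[:,:,::-1])
```

```text
now 4.35 [ 0.425  -0.1087  0.138 ] [1.799e+02 1.000e-02 8.352e+01] F [-0.1  0.3 -1.4] w 0.0209  -> cm [31.07  0.   -2.21] turn -0.326
```

View pics/g1.png

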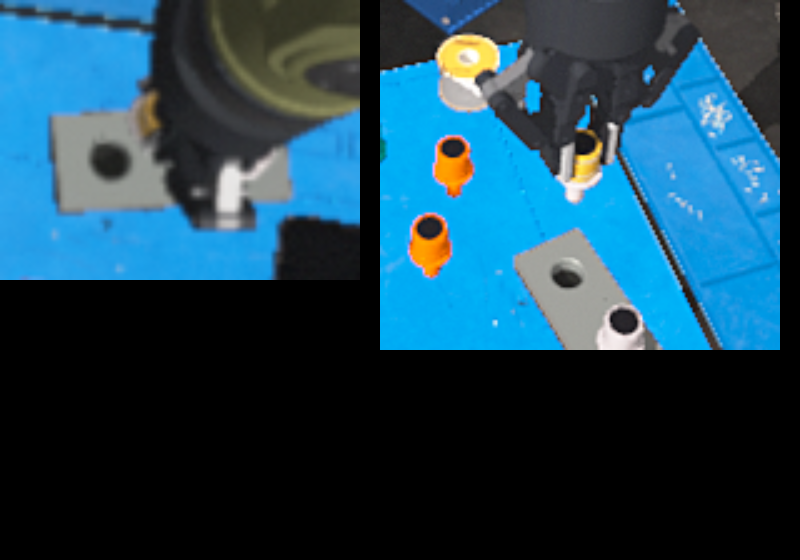

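Side view: the brass nozzle hangs between the fingers, bore at about (322,267) in the full image. It looks slightly tilted, so I'll compare it with a projected upright nozzle.

Run:
```python
from h import *
np.set_printoptions(precision=1,suppress=True)
d=np.load("side1.npz");K,T,c=d["intrinsics"],d["T"],d["color"]
x,y,z=.425,-.1087,.138
for h in(0,26,29,52): print(h,proj(K,T,[[x,y,z+.001-.029+h/1000]]))
b=cv2.resize(c[250:305,295:350],None,fx=10,fy=10,interpolation=cv2.INTER_CUBIC)
def circ(r,h,col):
    t=np.linspace(0,2*np.pi,60); P=np.c_[x+r*np.cos(t),y+r*np.sin(t),0*t+z-.028+h]
    q=(proj(K,T,P)-[295,250]+.5)*10-.5; cv2.polylines(b,[q.astype(int)],True,col,1)
b=b.copy()
for r,h in((.006,0),(.015,.026),(.015,.029),(.012,.052)): circ(r,h,(255,0,255))
cv2.imwrite("pics/g1z.png",b[:,:,::-1])
```

```text
0 [[318.9 286.2]]
26 [[320.  275.9]]
29 [[320.1 274.6]]
52 [[321.1 265. ]]
```

View pics/g1z.png

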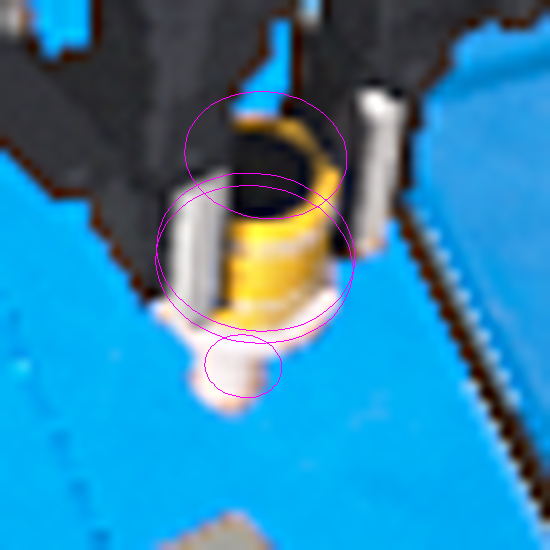

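Run:
```python
from h import *
c,K,T=wrist('w2')
o=cv2.resize(c[200:420,130:430],None,fx=2.6,fy=2.6,interpolation=cv2.INTER_CUBIC)
from bench import read_state
s=read_state();R=Rt(s);p=s["eef_pos"]
print(proj(K,T,[p,p-R[:,2]*.019,p+R[:,2]*.029]))
cv2.imwrite("pics/w2z.png",o[:,:,::-1])
```

```text
[[284.04575086 268.30697664]
 [284.11308276 287.76057508]
 [283.96744061 245.68150348]]
```

View pics/w2z.png

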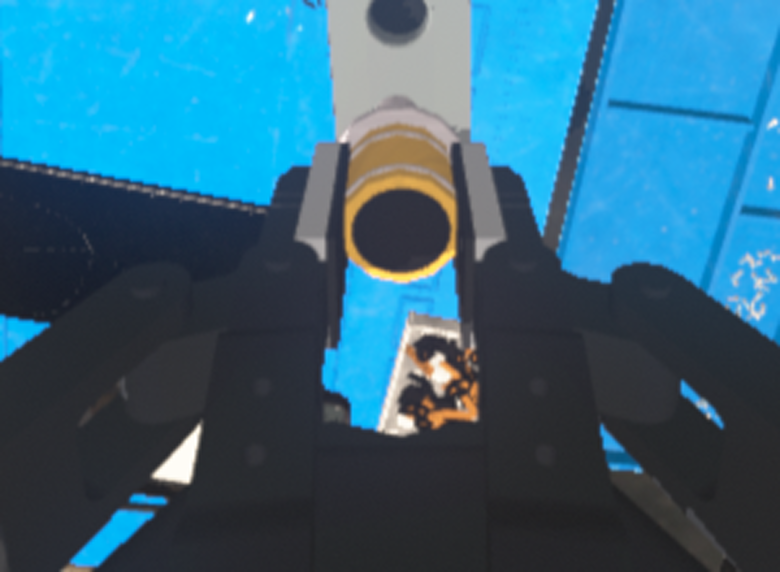

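Wrist view: the brass collar is centred between the pads. Its bore is at (284,289) in the full image and the top edge of the tube end is at about y=237. Next I'll compare these extents with the model.

Run:
```python
from h import *
np.set_printoptions(precision=1,suppress=True)
d=np.load("w2.npz");K,T=d["K"],d["T"]
R=Ro.from_euler("xyz",[179.9,0,83.52],degrees=True).as_matrix();p=np.array([.425,-.1087,.138])
t=np.linspace(0,2*np.pi,90)
def ext(r,h,e,dx,tilt):  # h above tube end; e: shoulder top beyond TCP (m); tilt about tool y
    L=np.c_[r*np.cos(t),r*np.sin(t),0*t+.029-h]; L=L@Ro.from_euler("y",tilt,degrees=True).as_matrix().T
    q=proj(K,T,(L+[dx,0,e])@R.T+p); return np.r_[q.min(0),q.max(0)]
print("obs collar top x261.9-306.2 y268.5-308.9; tube end ymin 236.9 w13.5; shoulder ymin 241.5")
for e in(0,.002,.004):
  for tilt in(-5,0,5):
    print(e,tilt,ext(.012,.052,e,0,tilt),"tube",ext(.006,0,e,0,tilt),"sh",ext(.015,.026,e,0,tilt)[1],ext(.015,.029,e,0,tilt)[1])
```

```text
obs collar top x261.9-306.2 y268.5-308.9; tube end ymin 236.9 w13.5; shoulder ymin 241.5
0 -5 [262.1 268.1 312.2 313.5] tube [277.3 242.  295.7 259.3] sh 242.85449355868553 244.77153178697122
0 0 [262.2 273.1 312.1 315.7] tube [277.2 238.7 295.7 255.4] sh 243.3371874168337 245.7289269432718
0 5 [262.3 278.  311.9 317.4] tube [277.2 235.5 295.8 251.6] sh 244.0367843336306 246.89515447125328
0.002 -5 [262.4 266.  311.8 310.8] tube [277.3 240.7 295.5 257.8] sh 241.32485393684692 243.19142927931617
0.002 0 [262.5 270.8 311.7 313. ] tube [277.3 237.4 295.6 254. ] sh 241.7893348247983 244.12493920276535
0.002 5 [262.6 275.7 311.6 314.8] tube [277.3 234.3 295.6 250.3] sh 242.46800583824583 245.26477377045492
0.004 -5 [262.7 263.9 311.5 308.2] tube [277.4 239.5 295.4 256.4] sh 239.83031010760726 241.64823182201988
0.004 0 [262.7 268.7 311.3 310.4] tube [277.4 236.2 295.5 252.6] sh 240.2772842548878 242.55870686263358
0.004 5 [262.9 273.5 311.2 312.2] tube [277.3 233.  295.5 248.9] sh 240.9358070187444 243.67306279944728
```

Call:
{"fn": "arm_command", "kwargs": {
  "rows": [
    [[3,0,-2.2],-0.1],
    [[7,0,-2.2],-0.2],
    [[11,0,-2.2],-0.326],
    [[15,0,-2.2],-0.326],
    [[19,0,-2.2],-0.326],
    [[23,0,-2.2],-0.326],
    [[27,0,-2.2],-0.326],
    [[29,0,-2.2],-0.326]
  ]
}}

```text
clock: 5.3
eef_pos: [0.4566, 0.1823, 0.1581]
eef_rot: [-179.9, -0.0, 102.4]
contact_force: [-0.6, -0.5, -1.2]
width: 0.0213
grip_force: 78.5
```

Call:
{"fn": "arm_command", "kwargs": {
  "rows": [
    [[0,0,0],0],
    [[0,0,0],0],
    [[0,0,0],0],
    [[0,0,0],0]
  ]
}}

```text
clock: 5.7
eef_pos: [0.4569, 0.1784, 0.159]
eef_rot: [-180.0, 0.0, 102.1]
contact_force: [-0.1, -0.1, -0.9]
width: 0.021
grip_force: 78.5
```

Run:
```python
from h import *
np.set_printoptions(precision=4,suppress=True)
c,K,T=wrist('w3')
h=np.array([[.4710,.3179,.044],[.478,.2863,.044],[.4847,.2554,.044],[.4915,.2242,.044]])
print(proj(K,T,h))
go(.478,.2863,.12,102.2)
o=c.copy()
for q in proj(K,T,h): cv2.drawMarker(o,tuple(int(round(v)) for v in q),(255,0,0),cv2.MARKER_CROSS,7,1)
cv2.imwrite("pics/w3m.png",cv2.resize(o[30:330,140:440],None,fx=2,fy=2)[:,:,::-1])
```

```text
[[338.5893  44.1275]
 [336.479   88.6122]
 [334.4225 128.4836]
 [332.5474 165.5812]]
now 5.75 [0.457  0.1785 0.1592] [-179.98    0.01  102.12] F [ 0.3 -0.4 -0.1] w 0.0215  -> cm [10.1   4.31  3.91] turn -0.001
```

View pics/w3m.png

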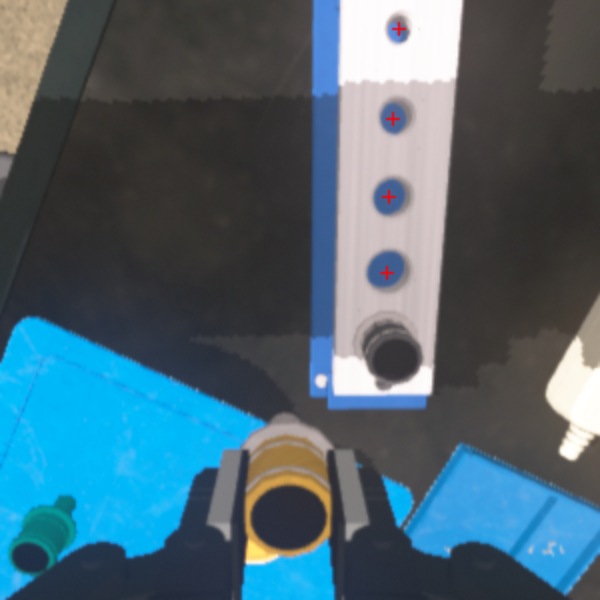

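Crosses from the top view land inside the holes in the wrist view. The rim outline of the 12 mm hole is centred at about (396,116) in the crop, which is roughly 1 mm off. I'll refine it from the rim contours.

Run:
```python
from h import *
np.set_printoptions(precision=4,suppress=True)
d=np.load("w3.npz");c,K,T=d["color"],d["K"],d["T"]
g=cv2.GaussianBlur(cv2.cvtColor(c,cv2.COLOR_RGB2GRAY),(3,3),0)
out=[]
for (u,v),r in(((339,44),12),((338,88),15),((336,128),15),((334,165),16)):
    w=g[v-r:v+r+1,u-r:u+r+1]; bg=np.percentile(w,70)
    m=(w<bg-22).astype(np.uint8); n,l,st,ce=cv2.connectedComponentsWithStats(m)
    i=l[r-2:r+3,r-2:r+3].max(); x,y,W,H,A=st[i]; q=np.array([u-r+x+(W-1)/2,v-r+y+(H-1)/2])
    P=ray(K,T,[q,q-[W/2,0],q+[W/2,0]],.044); out.append(P[0]); print(bg,st[i],ce[i]+[u-r,v-r],q,P[0],"diam",np.linalg.norm(P[2]-P[1]))
o=np.array(out);print(np.linalg.norm(np.diff(o,axis=0),axis=1))
k=np.array([64,32,0,-32])/1000; A=np.c_[k,np.ones(4)]
for nm,q in(("wrist",o),("top",np.array([[.4710,.3179],[.478,.2863],[.4847,.2554],[.4915,.2242]]))):
    s=np.linalg.lstsq(A,q[:,:2],rcond=None)[0]; print(nm,s,"12:",.032*s[0]+s[1])
```

```text
252.0 [  5   4  14  17 182] [338.6703  44.0165] [338.5  44. ] [0.4709 0.318  0.044 ] diam 0.011007210654501639
203.0 [  6   5  19  20 292] [337.8493  87.524 ] [338.   87.5] [0.479  0.2874 0.044 ] diam 0.015602078308563258
199.0 [  5   5  21  21 355] [335.8761 127.9775] [336. 128.] [0.4859 0.2561 0.044 ] diam 0.017988692366305844
194.0 [  5   5  23  23 415] [333.9253 165.0723] [334. 165.] [0.4926 0.225  0.044 ] diam 0.020510685345184538
[0.0316 0.0321 0.0318]
wrist [[-0.2253  0.9697]
 [ 0.4857  0.2561]] 12: [0.4785 0.2871]
top [[-0.2131  0.975 ]
 [ 0.4847  0.2553]] 12: [0.4779 0.2865]
```

Call:
{"fn": "arm_command", "kwargs": {
  "rows": [
    [[3,1.3,0],0],
    [[7,3,0],0],
    [[10.15,4.4,0],0],
    [[10.15,4.4,2],0],
    [[10.15,4.4,4],0],
    [[10.15,4.4,6],0],
    [[10.15,4.4,6.9],0],
    [[10.15,4.4,6.9],0]
  ]
}}

```text
clock: 6.55
eef_pos: [0.4779, 0.287, 0.0891]
eef_rot: [-179.9, 0.0, 102.2]
contact_force: [0.3, -0.6, -0.4]
width: 0.0216
grip_force: 78.6
```

Call:
{"fn": "arm_command", "kwargs": {
  "rows": [
    [[0,0,0],0],
    [[0,0,0],0],
    [[0,0,0],0]
  ]
}}

```text
clock: 6.85
eef_pos: [0.4795, 0.2884, 0.0914]
eef_rot: [179.9, -0.0, 102.2]
contact_force: [1.2, 0.4, 0.2]
width: 0.0211
grip_force: 78.6
```

```bash
python3 -c "
from h import *
go(.4786,.287,.076,102.4)"
```

```text
now 6.85 [0.4795 0.2884 0.0914] [ 1.7990e+02 -3.0000e-02  1.0219e+02] F [1.2 0.4 0.2] w 0.0211  -> cm [-0.12 -0.12  1.54] turn -0.004
```

Call:
{"fn": "arm_command", "kwargs": {
  "rows": [
    [[-0.1,-0.1,0.4],0],
    [[-0.1,-0.1,0.8],0],
    [[-0.1,-0.1,1.1],0],
    [[-0.1,-0.1,1.1],0],
    [[-0.1,-0.1,1.1],0],
    [[-0.1,-0.1,1.1],0]
  ]
}}

```text
clock: 7.45
eef_pos: [0.478, 0.2869, 0.0793]
eef_rot: [180.0, -0.0, 102.2]
contact_force: [0.7, -0.1, -0.6]
width: 0.021
grip_force: 78.6
```

```bash
python3 -c "
from h import *
go(.4786,.287,.076,102.4)
go(.4786,.287,.076,102.4)"
```

```text
now 7.45 [0.478  0.2869 0.0793] [180.    -0.   102.21] F [ 0.7 -0.1 -0.6] w 0.021  -> cm [-0.01  0.06  0.33] turn -0.003
now 7.45 [0.478  0.2869 0.0793] [180.    -0.   102.21] F [ 0.7 -0.1 -0.6] w 0.021  -> cm [-0.01  0.06  0.33] turn -0.003
```

Call:
{"fn": "arm_command", "kwargs": {
  "rows": [
    [[0,0,0.1],0],
    [[0,0,0.2],0],
    [[0,0,0.3],0],
    [[0,0,0.4],0],
    [[0,0,0.5],0],
    [[0,0,0.5],0]
  ]
}}

```text
clock: 8.05
eef_pos: [0.479, 0.287, 0.0746]
eef_rot: [179.9, 0.0, 102.2]
contact_force: [3.9, -0.5, 0.8]
width: 0.0213
grip_force: 78.4
```

Call:
{"fn": "arm_command", "kwargs": {
  "rows": [
    [[0,0.05,0],0],
    [[0,0.05,0.1],0],
    [[0,0.05,0.2],0],
    [[0,0.05,0.2],0]
  ]
}}

```text
clock: 8.45
eef_pos: [0.4791, 0.287, 0.0724]
eef_rot: [179.9, 0.0, 102.2]
contact_force: [4.1, -0.8, 0.8]
width: 0.0211
grip_force: 78.5
```

Call:
{"fn": "arm_command", "kwargs": {
  "rows": [
    [[0,0.06,0],0],
    [[0,0.06,0.1],0],
    [[0,0.06,0.2],0],
    [[0,0.06,0.3],0],
    [[0,0.06,0.3],0]
  ]
}}

```text
clock: 8.95
eef_pos: [0.4791, 0.2871, 0.0692]
eef_rot: [180.0, 0.0, 102.2]
contact_force: [4.7, -2.3, 0.6]
width: 0.0214
grip_force: 78.5
```

Call:
{"fn": "arm_command", "kwargs": {
  "rows": [
    [[-0.03,0.05,0],0],
    [[-0.03,0.1,0],0],
    [[-0.03,0.1,0],0]
  ]
}}

```text
clock: 9.25
eef_pos: [0.4794, 0.2869, 0.0689]
eef_rot: [-179.9, -0.0, 102.2]
contact_force: [1.5, -1.2, 1.1]
width: 0.0212
grip_force: 78.5
```

Lateral force dropped, so I'll keep going down.

Call:
{"fn": "arm_command", "kwargs": {
  "rows": [
    [[-0.03,0.03,0.2],0],
    [[-0.03,0.03,0.4],0],
    [[-0.03,0.03,0.6],0],
    [[-0.03,0.03,0.8],0],
    [[-0.03,0.03,0.8],0]
  ]
}}

```text
clock: 9.75
eef_pos: [0.4798, 0.2867, 0.0607]
eef_rot: [-179.9, -0.0, 102.2]
contact_force: [-0.6, 0.0, -0.8]
width: 0.0211
grip_force: 78.4
```

Call:
{"fn": "arm_command", "kwargs": {
  "rows": [
    [[0,0,0.2],0],
    [[0,0,0.4],0],
    [[0,0,0.6],0],
    [[0,0,0.8],0],
    [[0,0,0.8],0]
  ]
}}

```text
clock: 10.25
eef_pos: [0.4801, 0.2867, 0.0529]
eef_rot: [-180.0, 0.0, 102.2]
contact_force: [0.7, -0.6, -1.3]
width: 0.0214
grip_force: 78.4
```

Call:
{"fn": "arm_command", "kwargs": {
  "rows": [
    [[0,0,0.05],0],
    [[0,0,0.1],0],
    [[0,0,0.15],0],
    [[0,0,0.15],0]
  ]
}}

```text
clock: 10.65
eef_pos: [0.4802, 0.2867, 0.0517]
eef_rot: [-180.0, 0.0, 102.2]
contact_force: [-1.6, -1.1, 1.1]
width: 0.0212
grip_force: 78.5
```

Call:
{"fn": "arm_command", "kwargs": {
  "rows": [
    [[0,0,0.05],0],
    [[0,0,0.1],0],
    [[0,0,0.1],0]
  ]
}}

```text
clock: 10.95
eef_pos: [0.4802, 0.2867, 0.0515]
eef_rot: [-180.0, 0.0, 102.2]
contact_force: [-4.5, -3.1, 8.7]
width: 0.0213
grip_force: 79.2
```

Call:
{"fn": "arm_command", "kwargs": {
  "rows": [
    [[0,0,0.05],0],
    [[0,0,0.1],0],
    [[0,0,0.1],0]
  ]
}}

```text
clock: 11.25
eef_pos: [0.4803, 0.2868, 0.0514]
eef_rot: [180.0, -0.0, 102.2]
contact_force: [-8.4, -4.5, 16.3]
width: 0.0214
grip_force: 80.4
```

Call:
{"fn": "arm_command", "kwargs": {
  "rows": [
    [[0,0,-0.15],0],
    [[0,0,-0.15],0]
  ]
}}

```text
clock: 11.45
eef_pos: [0.4802, 0.2867, 0.0515]
eef_rot: [-180.0, 0.0, 102.2]
contact_force: [-3.3, -2.1, 6.2]
width: 0.0212
grip_force: 79.0
```

Call:
{"fn": "arm_command", "kwargs": {
  "rows": [
    [[0,0,0],0],
    [[0,0,0],0],
    [[0,0,0],0],
    [[0,0,0],0],
    [[0,0,0],0],
    [[0,0,0],0]
  ],
  "grip": 5.5
}}

```text
clock: 12.05
eef_pos: [0.4805, 0.2869, 0.0513]
eef_rot: [180.0, -0.0, 102.2]
contact_force: [0.1, -0.6, 0.0]
width: 0.0548
grip_force: 0.0
```

Call:
{"fn": "arm_command", "kwargs": {
  "rows": [
    [[0,0,-3],0],
    [[0,0,-7],0],
    [[0,0,-11],0],
    [[-4,0,-14],0],
    [[-8,0,-14],0],
    [[-12,0,-14],0],
    [[-14,0,-14],0],
    [[-14,0,-14],0]
  ]
}}

```text
clock: 12.85
eef_pos: [0.5105, 0.1476, 0.1915]
eef_rot: [180.0, 0.0, 102.0]
contact_force: [-0.6, 0.4, -0.0]
width: 0.0548
grip_force: 0.0
```

Run:
```python
from h import *
from bench import optics
go(.4163,-.1747,.15,83.2)
c,K,T=wrist('w4'); d=optics.get_image("side")
a=cv2.resize(c[20:220,240:420],None,fx=2,fy=2); b=cv2.resize(d["color"][140:230,195:300],(420,360),interpolation=cv2.INTER_CUBIC)
print(proj(K,T,[[.4787,.2872,.096-.026]]),proj(d["intrinsics"],d["T"],[[.4787,.2872,.07],[.4787,.2872,.044]]))
o=np.zeros((400,800,3),np.uint8);o[:,:360]=a;o[:360,370:790]=b;cv2.imwrite("pics/w4m.png",o[:,:,::-1])
```

```text
now 12.85 [0.5105 0.1476 0.1915] [1.7998e+02 3.0000e-02 1.0199e+02] F [-0.6  0.4 -0. ] w 0.0548  -> cm [-29.57 -15.91   4.16] turn 0.328
[[281.06245012  32.10790884]] [[234.78232652 162.81833433]
 [235.56535792 171.95010481]]
```

View pics/w4m.png

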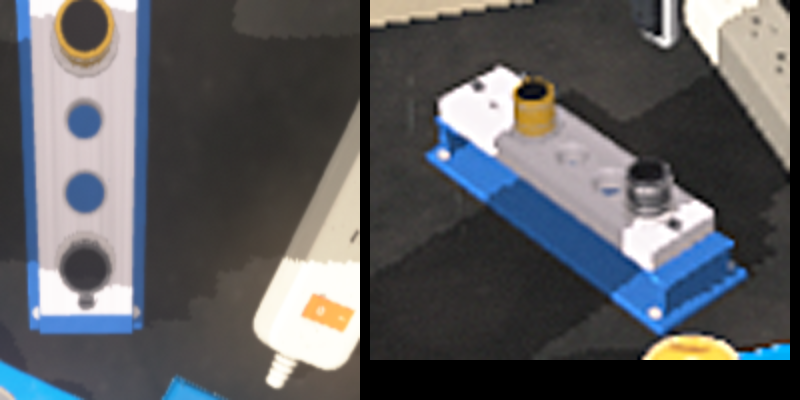

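The brass nozzle is seated, and its shoulder is flush at the same height as the dark nozzle's. Next is the steel nozzle.

Call:
{"fn": "arm_command", "kwargs": {
  "rows": [
    [[-4,-2.2,0.5],0.1],
    [[-8,-4.4,1],0.2],
    [[-12.5,-6.6,2],0.328],
    [[-17,-9,3],0.328],
    [[-21,-11.2,4],0.328],
    [[-25,-13.4,4.1],0.328],
    [[-29.6,-15.9,4.1],0.328],
    [[-29.6,-15.9,4.1],0.328]
  ]
}}

```text
clock: 13.75
eef_pos: [0.4162, -0.1765, 0.1503]
eef_rot: [180.0, 0.1, 83.1]
contact_force: [0.7, 1.0, -0.3]
width: 0.0549
grip_force: 0.0
```

Call:
{"fn": "arm_command", "kwargs": {
  "rows": [
    [[0,0,0],0],
    [[0,0,0],0],
    [[0,0,0],0]
  ]
}}

```text
clock: 14.05
eef_pos: [0.4178, -0.1713, 0.1503]
eef_rot: [-180.0, -0.0, 83.6]
contact_force: [0.4, 1.1, 0.2]
width: 0.0551
grip_force: 0.0
```

```bash
python3 -c "
from h import *
go(.4162,-.1747,.039,83.2)"
```

```text
now 14.05 [ 0.4178 -0.1713  0.1503] [-1.800e+02 -2.000e-02  8.358e+01] F [0.4 1.1 0.2] w 0.0551  -> cm [-0.36 -0.12 11.13] turn 0.007
```

Call:
{"fn": "arm_command", "kwargs": {
  "rows": [
    [[-0.3,-0.1,3],0],
    [[-0.3,-0.1,6],0],
    [[-0.3,-0.1,8],0],
    [[-0.3,-0.1,9.5],0],
    [[-0.3,-0.1,10.5],0],
    [[-0.3,-0.1,11],0],
    [[-0.3,-0.1,11],0],
    [[-0.3,-0.1,11],0]
  ]
}}

```text
clock: 14.85
eef_pos: [0.4165, -0.1757, 0.0409]
eef_rot: [180.0, 0.0, 83.4]
contact_force: [-0.1, 0.0, 0.4]
width: 0.0555
grip_force: 0.0
```

```bash
python3 -c "
from h import *
go(.4162,-.1747,.039,83.2)"
```

```text
now 14.85 [ 0.4165 -0.1757  0.0409] [1.7995e+02 1.0000e-02 8.3450e+01] F [-0.1  0.   0.4] w 0.0555  -> cm [ 0.1  -0.04  0.19] turn 0.004
```

Call:
{"fn": "arm_command", "kwargs": {
  "rows": [
    [[0.1,0,0.1],0],
    [[0.1,0,0.1],0],
    [[0.1,0,0.1],0],
    [[0.1,0,0.1],0],
    [[0.1,0,0.1],0],
    [[0.1,0,0.1],0],
    [[0.1,0,0.1],0],
    [[0.1,0,0.1],0]
  ],
  "grip": 0
}}

```text
clock: 15.65
eef_pos: [0.4165, -0.1751, 0.0401]
eef_rot: [179.9, 0.0, 83.4]
contact_force: [-0.9, 0.3, 5.6]
width: 0.0207
grip_force: 78.1
```

Call:
{"fn": "arm_command", "kwargs": {
  "rows": [
    [[0,0,0],0],
    [[0,0,-2],0],
    [[0,0,-4],0],
    [[0,0,-8],0],
    [[0,0,-12],0],
    [[0,0,-12],0],
    [[0,0,-12],0]
  ]
}}

```text
clock: 16.35
eef_pos: [0.4168, -0.1752, 0.1603]
eef_rot: [179.8, 0.0, 83.4]
contact_force: [-0.2, 0.1, -0.8]
width: 0.021
grip_force: 78.5
```

Run:
```python
from h import *
go(.471,.15,.16,102.2)
c,K,T=wrist('w5')
o=cv2.resize(c[200:420,130:430],None,fx=2.6,fy=2.6,interpolation=cv2.INTER_CUBIC)
cv2.imwrite("pics/w5z.png",o[:,:,::-1])
```

```text
now 16.35 [ 0.4168 -0.1752  0.1603] [1.7985e+02 4.0000e-02 8.3400e+01] F [-0.2  0.1 -0.8] w 0.021  -> cm [3.293e+01 1.650e+00 1.000e-02] turn -0.328
```

View pics/w5z.png

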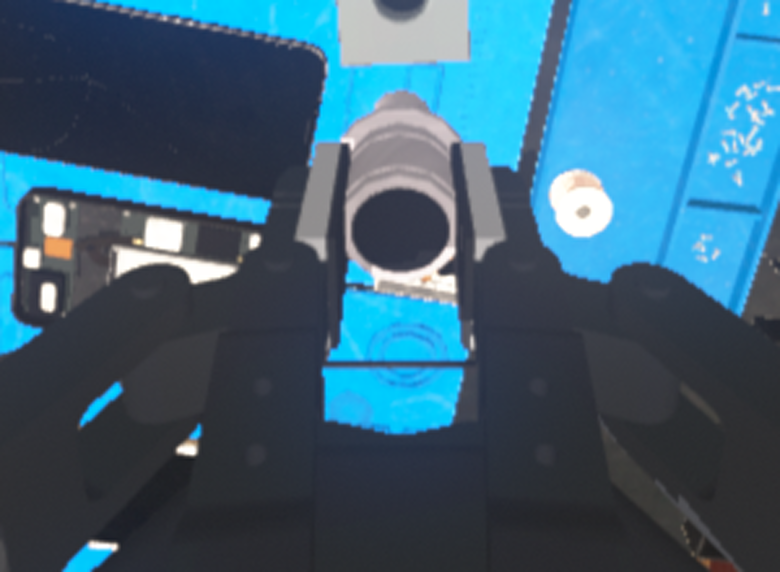

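The steel nozzle is upright and centred between the pads. Its bore at (400,228) in the crop is about 1.2 mm further along tool +x than the brass one was, so I'll compensate for that.

Call:
{"fn": "arm_command", "kwargs": {
  "rows": [
    [[3,0.2,0],-0.1],
    [[7,0.4,0],-0.2],
    [[11.5,0.6,0],-0.328],
    [[16,0.8,0],-0.328],
    [[20.5,1,0],-0.328],
    [[25,1.3,0],-0.328],
    [[29.5,1.5,0],-0.328],
    [[32.9,1.65,0],-0.328]
  ]
}}

```text
clock: 17.2
eef_pos: [0.4689, 0.1523, 0.1574]
eef_rot: [-179.8, -0.0, 102.3]
contact_force: [0.3, -0.2, -0.1]
width: 0.0209
grip_force: 78.5
```

Call:
{"fn": "arm_command", "kwargs": {
  "rows": [
    [[0,0,0],0],
    [[0,0,0],0],
    [[0,0,0],0]
  ]
}}

```text
clock: 17.5
eef_pos: [0.469, 0.149, 0.1581]
eef_rot: [-179.9, 0.0, 102.2]
contact_force: [0.4, 0.5, -1.2]
width: 0.0211
grip_force: 78.5
```

```bash
python3 -c "
from h import *
go(.4876,.2544,.09,102.3)"
```

```text
now 17.5 [0.469  0.149  0.1581] [-1.7985e+02  4.0000e-02  1.0216e+02] F [ 0.4  0.5 -1.2] w 0.0211  -> cm [9.91 4.06 6.8 ] turn -0.002
```

Call:
{"fn": "arm_command", "kwargs": {
  "rows": [
    [[3,1.3,0],0],
    [[6.5,2.7,0],0],
    [[9.9,4.05,0],0],
    [[9.9,4.05,2],0],
    [[9.9,4.05,4],0],
    [[9.9,4.05,6],0],
    [[9.9,4.05,6.8],0],
    [[9.9,4.05,6.8],0]
  ]
}}

```text
clock: 18.3
eef_pos: [0.4878, 0.2538, 0.0901]
eef_rot: [-179.8, 0.0, 102.1]
contact_force: [-0.4, 0.6, -0.3]
width: 0.0211
grip_force: 78.5
```

Call:
{"fn": "arm_command", "kwargs": {
  "rows": [
    [[0,0,0],0],
    [[0,0,0],0],
    [[0,0,0],0],
    [[0,0,0],0]
  ]
}}

```text
clock: 18.7
eef_pos: [0.4892, 0.2556, 0.092]
eef_rot: [179.9, -0.0, 102.2]
contact_force: [0.1, -0.0, 0.2]
width: 0.0212
grip_force: 78.5
```

```bash
python3 -c "
from h import *
go(.4876,.2544,.077,102.3)
c,K,T=wrist('w6')
go(.4876,.2544,.077,102.3)"
```

```text
now 18.7 [0.4892 0.2556 0.092 ] [ 1.7993e+02 -2.0000e-02  1.0220e+02] F [ 0.1 -0.   0.2] w 0.0212  -> cm [-0.09 -0.19  1.5 ] turn -0.002
now 18.75 [0.4891 0.2556 0.0918] [ 1.7995e+02 -2.0000e-02  1.0221e+02] F [-0.2 -0.8 -0.3] w 0.0206  -> cm [-0.09 -0.17  1.48] turn -0.002
```

Call:
{"fn": "arm_command", "kwargs": {
  "rows": [
    [[-0.1,-0.12,0.4],0],
    [[-0.1,-0.12,0.8],0],
    [[-0.1,-0.12,1.1],0],
    [[-0.1,-0.12,1.2],0],
    [[-0.1,-0.12,1.2],0],
    [[-0.1,-0.12,1.2],0]
  ]
}}

```text
clock: 19.35
eef_pos: [0.4879, 0.2543, 0.0793]
eef_rot: [-180.0, -0.0, 102.2]
contact_force: [-0.0, -0.3, -0.4]
width: 0.0209
grip_force: 78.5
```

Call:
{"fn": "arm_command", "kwargs": {
  "rows": [
    [[0,0,0.1],0],
    [[0,0,0.2],0],
    [[0,0,0.3],0],
    [[0,0,0.3],0]
  ]
}}

```text
clock: 19.75
eef_pos: [0.4882, 0.2545, 0.0773]
eef_rot: [179.9, -0.0, 102.2]
contact_force: [-1.4, -1.3, 8.2]
width: 0.0208
grip_force: 79.4
```

Call:
{"fn": "arm_command", "kwargs": {
  "rows": [
    [[0,0,-0.3],0],
    [[0,0,-0.4],0],
    [[0,0,-0.4],0]
  ]
}}

```text
clock: 20.05
eef_pos: [0.4879, 0.2542, 0.0804]
eef_rot: [180.0, -0.0, 102.2]
contact_force: [-0.5, 0.6, -0.6]
width: 0.0211
grip_force: 78.7
```

Run:
```python
from h import *
go(.4876,.2544,.077,102.3)
wrist('w7')
for n in('w2','w3','w5','w6','w7'):
    c=np.load(n+'.npz')['color']; g=cv2.cvtColor(c,cv2.COLOR_RGB2GRAY)[262:315,262:306]
    m=(g<75).astype(np.uint8); k,l,st,ce=cv2.connectedComponentsWithStats(m); i=l[24:32,20:26].max()
    print(n,st[i]+[262,262,0,0,0],ce[i]+[262,262])
c=np.load('w7.npz')['color']
a=cv2.resize(c[180:330,230:340],None,fx=4,fy=4,interpolation=cv2.INTER_CUBIC)
b=cv2.resize(np.load('w2.npz')['color'][180:330,230:340],None,fx=4,fy=4,interpolation=cv2.INTER_CUBIC)[:,:350]
cv2.imwrite("pics/w7z.png",np.hstack([a,b])[:,:795,::-1])
```

```text
now 20.05 [0.4879 0.2542 0.0804] [179.99  -0.   102.2 ] F [-0.5  0.6 -0.6] w 0.0211  -> cm [ 0.02 -0.02  0.34] turn -0.002
w2 [266 273  37  31 904] [283.91482301 288.1050885 ]
w3 [266 273  37  32 926] [283.97840173 288.32181425]
w5 [266 273  36  31 878] [283.41685649 287.79157175]
w6 [266 273  36  31 900] [283.53111111 288.05333333]
w7 [266 273  36  31 894] [283.49217002 288.03020134]
```

View pics/w7z.png

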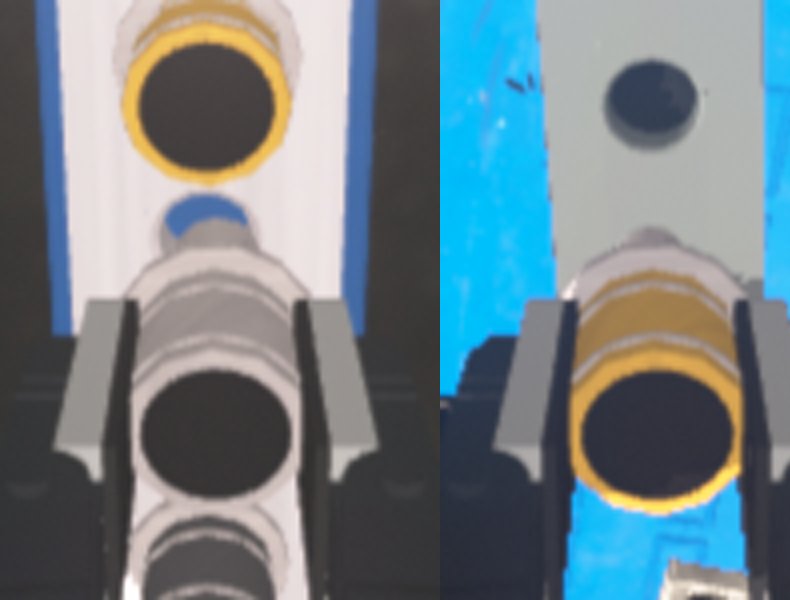

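Left panel (w7): the tube end is at x≈219 in the crop, while the hole's mouth and the stand's centreline are at x≈207. The hole's top rim is at y≈192. In-hand position matches the brass one, so the sideways offset needs correcting.

Run:
```python
from h import *
np.set_printoptions(precision=4,suppress=True)
d=np.load("w7.npz");K,T=d["K"],d["T"]
f=lambda p:np.array([230,180])+(np.array(p,float)+.5)/4-.5
a=np.radians(102.2);tx=np.array([np.cos(a),np.sin(a)]);ty=np.array([np.sin(a),-np.cos(a)]);p=np.array([.4879,.2542])
def loc(px,z): 
    e=ray(K,T,f(px),z)[:,:2]-p; return np.c_[e@tx,e@ty]*1000
print("rim top, left, (mm tool x,y; mouth r 9.5)",loc([(207,192),(158,235)],.044))
print("stand centre line",loc([(208,320)],.044),"brass rim L/R/bot",loc([(123,100),(292,100),(208,185)],.070))
print("tube L/R/top",loc([(180,245),(258,245),(219,215)],.047))
```

```text
rim top, left, (mm tool x,y; mouth r 9.5) [[ 9.9877 -1.6678]
 [ 2.1546 -9.9759]]
stand centre line [[-13.9595  -1.5685]] brass rim L/R/bot [[ 34.4102 -13.0846]
 [ 34.3945  10.4119]
 [ 21.686   -1.3028]]
tube L/R/top [[ 1.6868 -6.1743]
 [ 1.6782  6.8322]
 [ 7.1138  0.3278]]
```

Call:
{"fn": "arm_command", "kwargs": {
  "rows": [
    [[0.03,-0.17,0],0],
    [[0.03,-0.17,0.2],0],
    [[0.03,-0.17,0.3],0],
    [[0.03,-0.17,0.4],0],
    [[0.03,-0.17,0.4],0]
  ]
}}

```text
clock: 20.6
eef_pos: [0.486, 0.2544, 0.0761]
eef_rot: [-180.0, -0.0, 102.2]
contact_force: [0.6, 0.5, -0.4]
width: 0.0209
grip_force: 78.6
```

Call:
{"fn": "arm_command", "kwargs": {
  "rows": [
    [[0,0,0.1],0],
    [[0,0,0.2],0],
    [[0,0,0.2],0]
  ]
}}

```text
clock: 20.9
eef_pos: [0.4861, 0.2544, 0.0742]
eef_rot: [180.0, -0.0, 102.2]
contact_force: [-0.2, 1.9, -1.3]
width: 0.0211
grip_force: 78.7
```

Call:
{"fn": "arm_command", "kwargs": {
  "rows": [
    [[0.04,0,0.1],0],
    [[0.04,0,0.2],0],
    [[0.04,0,0.3],0],
    [[0.04,0,0.3],0]
  ]
}}

```text
clock: 21.3
eef_pos: [0.486, 0.2546, 0.0711]
eef_rot: [-180.0, -0.0, 102.2]
contact_force: [-0.3, 1.7, -0.3]
width: 0.0214
grip_force: 78.6
```

Call:
{"fn": "arm_command", "kwargs": {
  "rows": [
    [[0.03,0,0.1],0],
    [[0.03,0,0.2],0],
    [[0.03,0,0.3],0],
    [[0.03,0,0.3],0]
  ]
}}

```text
clock: 21.7
eef_pos: [0.4859, 0.2547, 0.0681]
eef_rot: [-180.0, 0.0, 102.2]
contact_force: [-0.0, 0.7, -0.8]
width: 0.021
grip_force: 78.6
```

Call:
{"fn": "arm_command", "kwargs": {
  "rows": [
    [[0.02,0,0.2],0],
    [[0.02,0,0.4],0],
    [[0.02,0,0.6],0],
    [[0.02,0,0.8],0],
    [[0.02,0,0.8],0]
  ]
}}

```text
clock: 22.2
eef_pos: [0.4856, 0.2549, 0.0599]
eef_rot: [-180.0, 0.0, 102.2]
contact_force: [-0.5, 0.6, -0.5]
width: 0.0209
grip_force: 78.5
```

Call:
{"fn": "arm_command", "kwargs": {
  "rows": [
    [[0,0,0.2],0],
    [[0,0,0.4],0],
    [[0,0,0.5],0],
    [[0,0,0.6],0],
    [[0,0,0.6],0]
  ]
}}

```text
clock: 22.7
eef_pos: [0.4858, 0.255, 0.0541]
eef_rot: [-180.0, 0.0, 102.2]
contact_force: [-0.6, 1.0, -0.9]
width: 0.021
grip_force: 78.5
```

Call:
{"fn": "arm_command", "kwargs": {
  "rows": [
    [[0,0,0.05],0],
    [[0,0,0.1],0],
    [[0,0,0.15],0],
    [[0,0,0.2],0],
    [[0,0,0.2],0]
  ]
}}

```text
clock: 23.2
eef_pos: [0.4859, 0.255, 0.0523]
eef_rot: [-180.0, 0.0, 102.2]
contact_force: [1.1, -1.1, -0.8]
width: 0.0211
grip_force: 78.5
```

Call:
{"fn": "arm_command", "kwargs": {
  "rows": [
    [[0,0,0.05],0],
    [[0,0,0.1],0],
    [[0,0,0.1],0]
  ]
}}

```text
clock: 23.5
eef_pos: [0.486, 0.2551, 0.0521]
eef_rot: [180.0, -0.0, 102.2]
contact_force: [-2.3, -1.8, 7.9]
width: 0.0209
grip_force: 79.6
```

Seated: contact came at the expected height. I'll back off a little, open and retreat.

Call:
{"fn": "arm_command", "kwargs": {
  "rows": [
    [[0,0,-0.05],0],
    [[0,0,-0.05],0]
  ]
}}

```text
clock: 23.7
eef_pos: [0.4859, 0.2551, 0.0522]
eef_rot: [180.0, -0.0, 102.2]
contact_force: [-2.2, -0.8, 4.8]
width: 0.021
grip_force: 79.0
```

Call:
{"fn": "arm_command", "kwargs": {
  "rows": [
    [[0,0,0],0],
    [[0,0,0],0],
    [[0,0,0],0],
    [[0,0,0],0],
    [[0,0,0],0],
    [[0,0,0],0]
  ],
  "grip": 5.5
}}

```text
clock: 24.3
eef_pos: [0.4859, 0.255, 0.0517]
eef_rot: [-180.0, 0.0, 102.2]
contact_force: [0.3, -0.0, -0.2]
width: 0.0548
grip_force: 0.0
```

Call:
{"fn": "arm_command", "kwargs": {
  "rows": [
    [[0,0,-3],0],
    [[0,0,-7],0],
    [[0,0,-11],0],
    [[-4,0,-14],0],
    [[-8,0,-14],0],
    [[-12,0,-14],0],
    [[-12,0,-14],0],
    [[-12,0,-14],0]
  ]
}}

```text
clock: 25.1
eef_pos: [0.5114, 0.1371, 0.1918]
eef_rot: [180.0, -0.0, 102.1]
contact_force: [0.3, -1.0, -1.2]
width: 0.0546
grip_force: 0.0
```

Run:
```python
from h import *
from bench import optics
c,K,T=wrist('w8'); d=optics.get_image("side")
a=cv2.resize(c[0:200,240:420],None,fx=2,fy=2); b=cv2.resize(d["color"][140:240,195:300],(420,400),interpolation=cv2.INTER_CUBIC)
o=np.zeros((400,800,3),np.uint8);o[:,:360]=a;o[:,370:790]=b;cv2.imwrite("pics/w8m.png",o[:,:,::-1])
g0=np.load("top.npz")["color"].astype(int);g1=optics.get_image("top")["color"].astype(int)
for n,(u,v) in dict(tin=(288,143),spool=(307,247)).items(): print(n,abs(g1-g0)[v-14:v+15,u-14:u+15].mean())
```

```text
tin 62.080063416567576
spool 87.60483551327785
```

View pics/w8m.png

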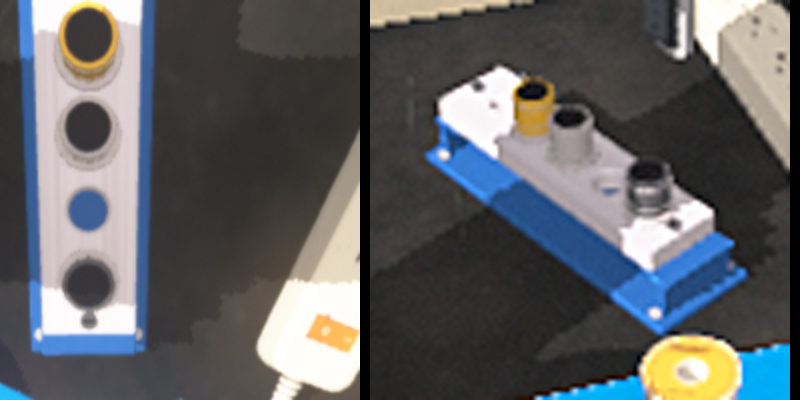

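Both nozzles stand at the same height as the dark one. The large top-view difference at the tin and spool is probably the arm blocking the view, so I'll check them numerically in the side view before handing in.

Run:
```python
import numpy as np
from bench import optics,order,read_state
g0=np.load("side.npz")["color"].astype(int);g1=optics.get_image("side")["color"].astype(int)
r=[abs(g1-g0)[v-15:v+16,u-13:u+14].mean() for u,v in((275,238),(365,197))]
print("spool,tin",r,read_state()["contact_force"])
if max(r)<15: print(order.job_done())
```

```text
spool,tin [np.float64(10.879330943847073), np.float64(1.2536837913182)] [ 0.07151094  0.17799712 -1.06293249]
the job is handed in; nothing more can be done
None
```

Both nozzles are seated fully home, narrow in the 12 mm hole and wide in the 15 mm hole; tin and spool look unmoved in the side view, the job was handed in at about 25 s, and I viewed 12 pictures, two over the limit of 10.

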